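# Move a fresh finish sample to the drying rack on a spatula

### The job

Pick up the red-handled spatula, slide its blade under the four-colour finish sample with the white cross, and carry the sample on it, face up and level, to the yellow drying rack: set it down on the two rails, centred and square, without dropping it. Then lay the spatula flat on the bench. The finish is fresh, so the gripper must not touch this sample; leave the plain dark teal sample where it is.

Things in the scene. Friction and masses are not known exactly. Their poses are not given: they have to be found in the camera images.
- spatula_grip (a point): Cranked spatula, flat on the bench, ~150 g: centre of its red handle, 50 mm above the blade's underside. x points to the blade's tip (at first roughly away from the robot), z up. Handle level, 22 wide x 24 high, from 85 mm behind this point to 18 mm ahead; then a thin neck down to a flat steel blade, 3 thick, 56 wide, from 35 to 135 mm ahead. Balances 50 mm ahead: grip firmly (40 N).
- fresh: Fresh sample: board 120 x 120 x 6 mm, 50-90 g, top in four ochre/sea-green patches parted by a white cross. Origin: centre of underside, z up. Lies loose on two fixed wooden battens 24 mm high that run along its x (within 4 deg), roughly away from the robot. Under it, between them, is a channel 88 mm wide, 24 high, open at both ends, its middle within 5 mm of the board's.
- other: Bystander: a plain dark teal sample of the same size, lying on a pair of battens of its own in the same way. Origin at the centre of its underside.
- rack: Drying rack, fixed: yellow plate 150 x 140 mm, 4 thick, with two dark steel rails along its x, each 140 long, 14 wide, tops 30 mm above the bench. Between them a channel 88 mm wide, 26 deep, open at both ends. Origin: centre of the plate's underside, on the bench; x along the rails, roughly away from the robot, z up.
Mind the look-alikes: they are no part of the job. Leave any green look-alike of the part that bears spatula_grip alone. What is shaped like the fresh but blue is not meant.

How it is judged:
By the outcome, as a careful person would: the job done as asked, in the order asked, and still so for the second after the job is handed in, with the robot touching nothing.
It also fails if it takes over 67 s, if anything falls off the work surface, if the arm or the gripper's body presses on something with over 40 N, if the wrist force passes 120 N, or if a joint passes its speed limit or range.

### The arm

A 6-joint arm with a two-finger parallel gripper is mounted at the origin on the work surface. World frame = base frame: x ahead of the robot, y to its left, z up, the work surface at z = 0. Lengths are in m, angles in rad, forces in N, time in s.
With the tool pointing down it reaches from about 0.375 to 0.975 m from the base axis. Payload 3.8 kg.
Tool frame: the origin (TCP) lies on the centre line of the jaws, within the pads' length; the fingertips stand 11 mm ahead of it and the grasp point (between the pads) lies 8 mm behind it; z points along the fingers, y is the line along which they close (so a half turn about z gives the same grasp; the last joint's range is limited). The gripper opens to 85 mm and grips with 20 to 120 N. Pads are 22 mm wide; open, the fingers measure 114 mm over their backs; the gripper's body (76 mm by 85 mm) begins 54 mm behind the grasp point. The pads swing forward as they close: fully open they stand 13 mm farther back than shut.
Start: joints at [-1.233, 0.264, 1.604, -0, 1.274, -0.037], TCP at [0.247, -0.628, 0.242] pointing down, gripper open.
Joint ranges: [-2.63, 2.63], [-0.94, 2.18], [0.31, 2.57], [-1.31, 4.45], [0, 2.66], [-2.55, 2.55]. Speed limits (rad/s): [2.57, 2.57, 3.14, 3.14, 3.14, 3.14].

### API

Orientations are given as a rotation vector (axis times angle).
In Python, from bench import robot, cams, ticket gives the robot as it stands.
- The arm moves only by the tool send_rows, never from a script. Its argument "moves" is one flat list of numbers, 7 for each row, row after row: the shift along the tool's x, y, z in mm, then the turn, a rotation vector about the tool's x, y, z in degrees, then the opening in per cent of the stroke, from 0 (shut) to 100 (fully open). In form: [tx, ty, tz, wx, wy, wz, jaw, tx, ty, tz, wx, wy, wz, jaw, ...]. A call has 1 to 8 rows; each row shifts and turns the commanded pose from where the row before left it, along the tool's axes as they then stand; what a row does not reach is not made up. A row lasts 1/10 s, in which the tool goes at most 50 mm and 8.59 degrees, less where a joint would pass 70% of its speed; a pose out of reach is approached as far as the arm can. A call with a gripper value outside its range is refused whole. The fingers move at their own pace and stop on an object; "squeeze" is the grip in N (left out, the last holds). Time passes only in rows, so rows that do not move let the fingers close. It gives the time, the measured TCP pose, the force, the opening and the grip force at its end, in the units of the state.
- robot.get_obs(): the state, without advancing time (a new reading comes with each control period).
- cams.camera(name): name is "scene" or "side" or "wrist"; returns a dict with "frame" (480x640x3 uint8, blue, green, red), "fx", "fy", "cx", "cy" (pixels), "D" ([k1, k2, p1, p2, k3] as OpenCV has them; the pictures are not rectified), "R" (3x3) and "t" (3): a world point X has camera coordinates R X + t; the wrist camera has in their place "T_tool_cam" (4x4, takes a point from camera to tool coordinates, whose origin is the TCP and whose axes are the flange's). Camera axes: x right, y down, z forward; pixel columns grow to the right and rows downward; lengths in m; the calibration is good to about 2 mm. A picture is of the moment at which its call begins: read the wrist's pose just before it. There is no depth.
- ticket.sign_off(): hands the job in; it is judged then, once.
The state is a dict: "time": time; "q": joint angles; "qd": joint speeds; "tau": joint torques, N m; "ee_pos": TCP position; "tool_rot": TCP orientation; "wrist_force": force on the tool from outside, world axes, zero at the start; "torque": the same for the moment, N m; "gripper_width": finger opening in m; "gripper_force": force on a finger pad.
Only numpy, scipy, OpenCV 4.12 (cv2) and the standard library are available. Lean on these libraries where they do the work, as an engineer would, in place of code of your own. Each camera call takes 0.05 s, during which the arm holds its last target. There are 200 camera calls.

## Working session

There is one attempt and no reset: what is moved stays moved. The work goes in short steps, Python scripts to look and compute and a tool call to move; the robot and the scene stay as the last step left them, time stands still between calls to the robot, and variables do not carry over. Pictures are saved under pics/ and viewed, at most 10 in all, crops included, and the job is handed in when it is done.

Besides the shell and the picture viewer there is one more tool, called after ">>>" as name(argument=value, ...) on one line, values as JSON. send_rows: Moves the arm, as the interface text tells. Its arguments: {"type":"object","properties":{"moves":{"type":"array","items":{"type":"number"}},"squeeze":{"type":"number"}},"required":["moves"]}

```bash
mkdir -p pics; ls
python3 - <<'E'
from bench import robot,cams
import cv2,numpy as np
o=robot.get_obs();print({k:np.round(v,3) for k,v in o.items()})
for n in("scene","side"):
    c=cams.camera(n);cv2.imwrite(f"pics/{n}0.png",c["frame"]);np.savez(f"pics/{n}0.npz",**c)
    print(n,c["fx"],c["D"],-np.array(c["R"]).T@c["t"])
c=cams.camera("wrist");cv2.imwrite("pics/wrist0.png",c["frame"]);print(np.round(c["T_tool_cam"],3),c["fx"])
a=cv2.imread("pics/scene0.png");b=cv2.imread("pics/side0.png")
E
```

```text
pics
{'time': np.float64(0.0), 'q': array([-1.233,  0.265,  1.605, -0.   ,  1.274, -0.037]), 'qd': array([ 0.001, -0.001, -0.   ,  0.   , -0.001, -0.001]), 'tau': array([ 2.0000e-03, -5.1511e+01, -3.6731e+01,  0.0000e+00,  1.3000e-02,
       -0.0000e+00]), 'ee_pos': array([ 0.247, -0.627,  0.241]), 'tool_rot': array([-3.084e+00, -5.850e-01,  1.000e-03]), 'wrist_force': array([ 0.104, -0.585, -0.403]), 'torque': array([-0.022,  0.013, -0.004]), 'gripper_force': np.float64(0.0), 'gripper_width': np.float64(0.085)}
scene 438.44200888509226 [-0.03981024  0.          0.          0.          0.        ] [ 0.87117731 -0.562883    0.89551814]
side 612.8232924042001 [-0.0797377  0.         0.         0.         0.       ] [0.02162586 1.11730248 0.84398783]
[[ 0.    -0.959 -0.283  0.071]
 [ 1.    -0.     0.001  0.001]
 [-0.001 -0.283  0.959 -0.131]
 [ 0.     0.     0.     1.   ]] 353.1792400838276
```

View pics/scene0.png

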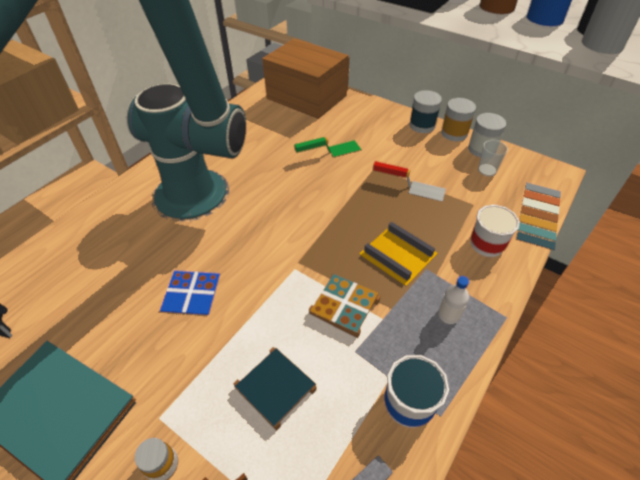

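View pics/side0.png

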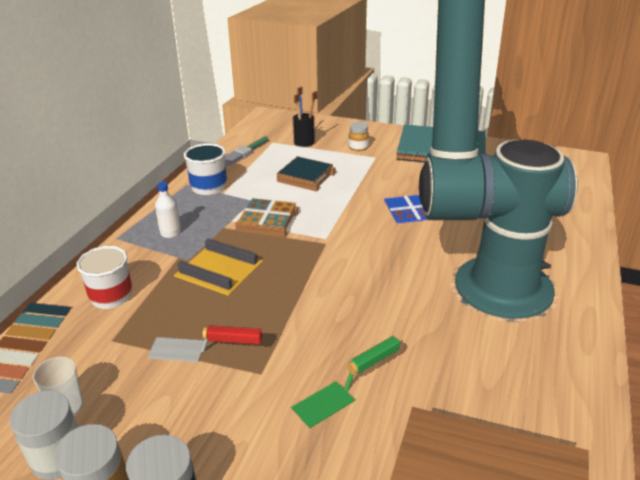

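The scene view shows the red handle at (392,169) with its blade at (427,190), the rack at (398,253), the fresh sample at (345,303) and the teal one at (275,387). The side view agrees: handle (233,335), rack (218,265), fresh (267,214).

```bash
cat > h.py <<'E'
import numpy as np,cv2
from scipy.spatial.transform import Rotation as Ro
def rays(c,px,o=None):
    """world origin and directions of pixels; o = robot state for the wrist camera"""
    K=np.array([[c["fx"],0,c["cx"]],[0,c["fy"],c["cy"]],[0,0,1]],float)
    u=cv2.undistortPoints(np.float32(px).reshape(-1,1,2),K,np.float32(c["D"]))[:,0]
    d=np.c_[u,np.ones(len(u))]
    if o is None:
        R=np.array(c["R"]);return -R.T@np.array(c["t"]),d@R
    T=np.array(c["T_tool_cam"]);W=Ro.from_rotvec(o["tool_rot"]).as_matrix()
    return W@T[:3,3]+o["ee_pos"],d@(W@T[:3,:3]).T
def plane(c,px,z,o=None):
    p,d=rays(c,px,o);return p+d*((z-p[2])/d[:,2])[:,None]
def cross2(r1,r2):
    p,d=r1;q,e=r2;A=np.c_[d[0],-e[0]];s=np.linalg.lstsq(A,q-p,rcond=None)[0]
    a,b=p+s[0]*d[0],q+s[1]*e[0];return (a+b)/2,np.linalg.norm(a-b)
def blob(m,near=None):
    n,l,s,ce=cv2.connectedComponentsWithStats(m.astype(np.uint8))
    i=1+np.argmax(s[1:,4]) if near is None else 1+np.argmin(np.hypot(*(ce[1:]-near).T)+1e3*(s[1:,4]<60))
    return (l==i),ce[i],s[i,4]
def hsv(f): return cv2.cvtColor(f,cv2.COLOR_BGR2HSV).astype(int)
def red(f):
    h=hsv(f);return ((h[...,0]<5)|(h[...,0]>174))&(h[...,1]>180)&(h[...,2]>80)
def yel(f):
    h=hsv(f);return (h[...,0]>20)&(h[...,0]<32)&(h[...,1]>190)&(h[...,2]>120)
def quad(m):
    c=max(cv2.findContours(m.astype(np.uint8),0,2)[0],key=cv2.contourArea)
    return cv2.boxPoints(cv2.minAreaRect(c)),c
E
python3 - <<'E'
from h import *
C={n:dict(np.load(f"pics/{n}0.npz")) for n in("scene","side")}
np.set_printoptions(precision=4,suppress=True)
near={"scene":[(392,169),(398,253)],"side":[(233,335),(218,265)]}
R={}
for n,c in C.items():
    m,ce,a=blob(red(c["frame"]),near[n][0]);q,_=quad(m);print(n,"red",ce,a,plane(c,[ce],.05,)[0],"\n",plane(c,q,.05));R[n]=rays(c,[ce])
    m,ce,a=blob(yel(c["frame"]),near[n][1]);print("yel",ce,a,plane(c,[ce],.004))
    h=hsv(c["frame"]);w=(h[...,1]<50)&(h[...,2]>150)
print("handle",cross2(R["scene"],R["side"]))
for nm,s,d in(("fresh",(346,301),(269,214)),("rack",(398,253),(218,265)),("blade",(427,190),(178,349)),("other",(275,384),(305,172))):
    print(nm,cross2(rays(C["scene"],[s]),rays(C["side"],[d])))
i=cv2.resize(C["scene"]["frame"][130:440,220:480],None,fx=2,fy=2,interpolation=2)
j=cv2.resize(C["side"]["frame"][140:380,120:345],None,fx=2,fy=2,interpolation=2)
cv2.imwrite("pics/s1.png",i[:600])
E
```

```text
scene red [389.7291 168.9084] 251 [0.4647 0.379  0.05  ] 
 [[0.4243 0.3508 0.05  ]
 [0.4112 0.3839 0.05  ]
 [0.5055 0.4068 0.05  ]
 [0.5168 0.3738 0.05  ]]
yel [399.025  254.7542] 1440 [[0.6285 0.1417 0.004 ]]
side red [233.7468 334.5245] 774 [0.4663 0.3749 0.05  ] 
 [[0.5082 0.4053 0.05  ]
 [0.5258 0.3682 0.05  ]
 [0.4244 0.3441 0.05  ]
 [0.4099 0.3815 0.05  ]]
yel [218. 264.] 1 [[0.6313 0.131  0.004 ]]
handle (array([0.4654, 0.3767, 0.0519]), np.float64(0.0003648939652791467))
fresh (array([ 0.5946, -0.0715,  0.027 ]), np.float64(0.009133927519721112))
rack (array([0.6253, 0.1411, 0.0097]), np.float64(0.0003599693701570447))
blade (array([0.5787, 0.406 , 0.0045]), np.float64(0.004377546204983265))
other (array([ 0.5865, -0.3208,  0.0225]), np.float64(0.0007144406613800399))
```

View pics/s1.png

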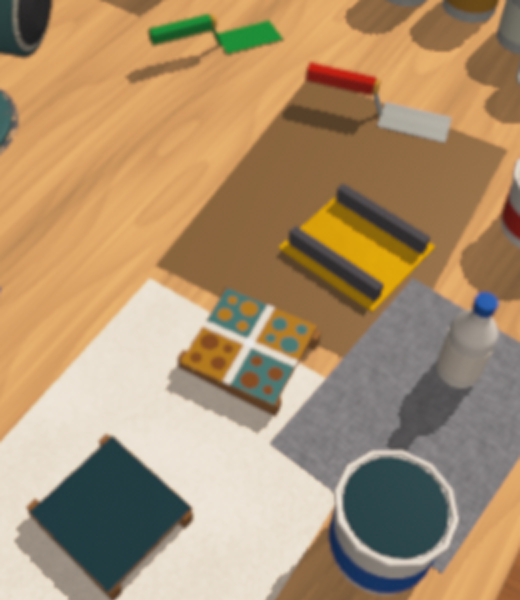

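The crop shows the four-colour board with its cross, the rack with its rails, and the spatula clearly separated from the green one. The blade lies 118 mm ahead of the red centre, as it should. I'm flying over for a wrist view.

>>> send_rows(moves=[0,0,-20,0,0,7.16,100,0,0,-20,0,0,7.16,100,0,0,-20,0,0,7.16,100,18,-40,0,0,0,0,100,18,-40,0,0,0,0,100,18,-40,0,0,0,0,100,18,-40,0,0,0,0,100,18,-40,0,0,0,0,100])

```text
time: 0.95
ee_pos: [0.3374, -0.4264, 0.3019]
tool_rot: [-3.141, 0.001, 0.0]
wrist_force: [0.6, -0.3, 1.5]
gripper_width: 0.0851
gripper_force: 0.0
```

>>> send_rows(moves=[18,-42,0,0,0,0,100,18,-42,0,0,0,0,100,18,-42,0,0,0,0,100,18,-42,0,0,0,0,100,18,-42,0,0,0,0,100,18,-42,0,0,0,0,100,18,-42,0,0,0,0,100,18,-42,0,0,0,0,100])

```text
time: 1.75
ee_pos: [0.4813, -0.0903, 0.3022]
tool_rot: [3.141, -0.0, 0.0]
wrist_force: [0.3, -0.3, 0.1]
gripper_width: 0.0857
gripper_force: 0.0
```

>>> send_rows(moves=[20,-42,0,0,0,0,100,20,-42,0,0,0,0,100,0,-42,0,0,0,0,100,0,0,0,0,0,0,100,0,0,0,0,0,0,100])

```text
time: 2.25
ee_pos: [0.5209, 0.0347, 0.3019]
tool_rot: [3.141, 0.004, -0.001]
wrist_force: [-0.4, 0.4, -0.1]
gripper_width: 0.0852
gripper_force: 0.0
```

Run:
```python
from bench import robot,cams
import cv2,numpy as np
o=robot.get_obs();c=cams.camera("wrist");cv2.imwrite("pics/w1.png",c["frame"]);np.savez("pics/w1.npz",**c,ee_pos=o["ee_pos"],tool_rot=o["tool_rot"])
print(o["time"],o["ee_pos"],o["tool_rot"])
```

```text
2.25 [0.52087789 0.0347124  0.30185216] [ 3.14106313e+00  4.19860213e-03 -1.39590278e-03]
```

View pics/w1.png

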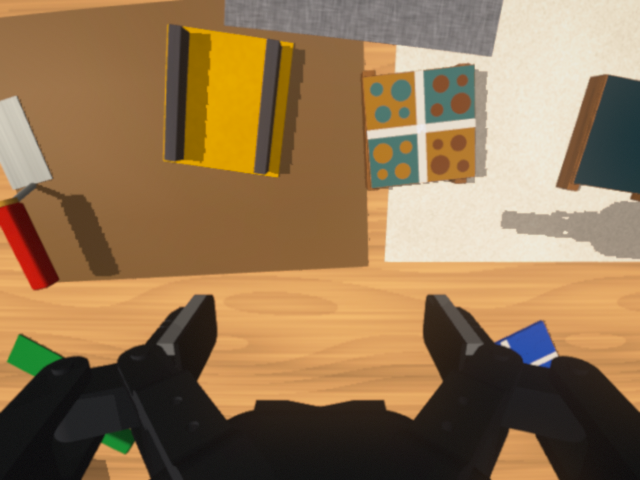

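The wrist view shows the rack (rails x≈172 and 268, rows 25–175), the fresh sample with its cross at (421,127), and the spatula at left: blade (20,140), handle (28,245). I'm measuring all three from it.

Run:
```python
from h import *
np.set_printoptions(precision=4,suppress=True)
c=dict(np.load("pics/w1.npz"));o=c;f=c["frame"];h=hsv(f)
ang=lambda v:np.degrees(np.arctan2(v[1],v[0]))
def roi(m,x0,y0,x1,y1):
    r=np.zeros_like(m);r[y0:y1,x0:x1]=m[y0:y1,x0:x1];return r
def edge(m,side,r0,r1):   # row-wise outer edge points
    P=[]
    for y in range(r0,r1):
        x=np.flatnonzero(m[y])
        if len(x):P.append((x.min()-.5 if side=="l" else x.max()+.5,y))
    return np.array(P)
def line(P):
    m=np.median(P,0);
    for _ in range(3):
        v=cv2.fitLine(np.float32(P),cv2.DIST_HUBER,0,.001,.001)[:,0];r=abs((P[:,0]-v[2])*v[1]-(P[:,1]-v[3])*v[0]);P=P[r<max(1e-9,2.5*np.median(r)+.0003)]
    d=v[:2]*np.sign(v[0]);return d,v[2:]
# cross
w=roi((h[...,1]<70)&(h[...,2]>150),366,70,472,182)
ys,xs=np.nonzero(w);W=plane(c,np.c_[xs,ys],.030,o)[:,:2]
ctr=np.median(W,0)
for _ in range(3):
    e=W-ctr;a=W[(abs(e[:,1])<.009)];b=W[(abs(e[:,0])<.009)]
    da,pa=line(a);db,pb=line(b)
    s=np.linalg.solve(np.c_[da,-db],pb-pa);ctr=pa+s[0]*da
print("fresh cross",ctr,ang(da),ang(db),len(a),len(b))
# rack
dark=(h[...,2]<95)&(h[...,1]<120)
for nm,x0,x1,s in(("L",155,195,"l"),("R",245,300,"r")):
    m=roi(dark,x0,15,x1,185);m,ce,a=blob(m);q,_=quad(m);ys=np.nonzero(m)[0]
    P=plane(c,edge(m,s,ys.min()+8,ys.max()-8),.030,o)[:,:2];d,p=line(P)
    print(nm,a,q.tolist(),ang(d),p,d);Q=plane(c,q,.03,o)[:,:2];t=(Q-p)@d;print("ends",Q.tolist(),np.sort(t))
    yy,xx=np.nonzero(m);T=(plane(c,np.c_[xx,yy],.03,o)[:,:2]-p)@d;print("extent",T.min(),T.max(),"mid pt",p+d*(T.min()+T.max())/2)
# yellow
m,ce,a=blob(yel(f),(225,100));print("yel",a,plane(c,[ce],.004,o))
# red
m,ce,a=blob(red(f),(28,245));q,_=quad(m);Q=plane(c,q,.062,o);print("red",ce,a,plane(c,[ce],.060,o)[0],"\n",Q[:,:2])
```

```text
fresh cross [ 0.596  -0.0779] 5.724052 -83.46349 1018 948
L 2378 [[163.96804809570312, 158.7987060546875], [169.33065795898438, 24.733224868774414], [188.06069946289062, 25.482437133789062], [182.69808959960938, 159.54791259765625]] -7.9705315 [0.6329 0.1973] [ 0.9903 -0.1387]
ends [[0.5625882318899421, 0.20848397500369903], [0.6982313917649574, 0.18788421215243736], [0.697313932859826, 0.16855627748517513], [0.5616929959182455, 0.18728005299873565]] [-0.0711 -0.0691  0.066   0.0678]
extent -0.07059765220353355 0.06666776211930363 mid pt [0.6309 0.1976]
R 1658 [[254.34654235839844, 171.53466796875], [267.5643615722656, 39.35643768310547], [280.732666015625, 40.67326354980469], [267.5148620605469, 172.85150146484375]] -8.222656 [0.6182 0.0829] [ 0.9897 -0.143 ]
ends [[0.5482504444399853, 0.10705392093724449], [0.6838388989305857, 0.08725511138485809], [0.6825810938293524, 0.07369032695417398], [0.5467809697702608, 0.09218675631388284]] [-0.0727 -0.072   0.0643  0.065 ]
extent -0.07244115969639484 0.06468588813844187 mid pt [0.6144 0.0835]
yel 9985 [[0.6273 0.1442 0.004 ]]
red [ 22.0549 248.4526] 1476 [0.4656 0.3721 0.06  ] 
 [[0.5093 0.3935]
 [0.5182 0.3726]
 [0.4225 0.3475]
 [0.412  0.3695]]
```

Rack centre (0.623, 0.141), yaw −8.1°, rail spacing right. Fresh at (0.596, −0.078), yaw 6.1°. Spatula yaw about 14°. I'm moving above the spatula for a close look.

>>> send_rows(moves=[-4,-43,0,0,0,0,100,-4,-43,0,0,0,0,100,-4,-43,0,0,0,0,100,-4,-43,0,0,0,0,100,-4,-43,0,0,0,0,100,-4,-43,0,0,0,0,100,0,-43,0,0,0,0,100,0,-43,0,0,0,0,100])

```text
time: 3.1
ee_pos: [0.498, 0.3777, 0.3024]
tool_rot: [3.141, -0.004, 0.001]
wrist_force: [1.0, 0.2, 0.2]
gripper_width: 0.0854
gripper_force: 0.0
```

>>> send_rows(moves=[0,0,45,0,0,-7.1,100,0,0,45,0,0,-7.1,100,0,0,0,0,0,0,100,0,0,0,0,0,0,100])

```text
time: 3.5
ee_pos: [0.4973, 0.3761, 0.2117]
tool_rot: [3.117, 0.38, -0.004]
wrist_force: [0.4, 0.3, 0.4]
gripper_width: 0.0851
gripper_force: 0.0
```

Run:
```python
from bench import robot,cams
from h import *
np.set_printoptions(precision=4,suppress=True)
o=robot.get_obs();c=cams.camera("wrist");cv2.imwrite("pics/w2.png",c["frame"])
print(o["time"],o["ee_pos"],o["tool_rot"])
f=c["frame"];m,ce,a=blob(red(f));q,_=quad(m);print(ce,a,q.tolist());print(plane(c,q,.062,o)[:,:2],plane(c,[ce],.062,o))
```

```text
3.5 [0.4973 0.3761 0.2117] [ 3.117   0.3804 -0.0037]
[309.8122 252.3751] 2567 [[296.9999694824219, 309.0], [296.9999694824219, 198.0], [320.9999694824219, 198.0], [320.9999694824219, 309.0]]
[[0.4149 0.375 ]
 [0.5119 0.3971]
 [0.5165 0.3784]
 [0.42   0.3543]] [[0.4693 0.3763 0.062 ]]
```

View pics/w2.png

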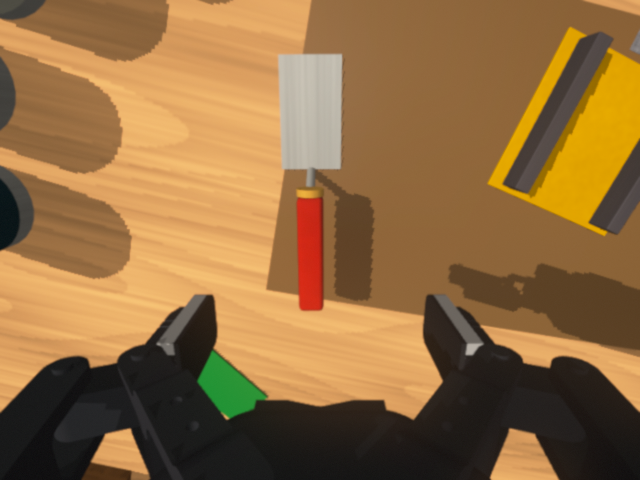

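The close view shows the spatula axis vertical in the image (x≈310), so it is aligned with the tool. The handle spans rows 188–309 and the blade 54–168. Going down to grip.

>>> send_rows(moves=[8,-7,30,0,0,0,100,0,0,40,0,0,0,100,0,0,40,0,0,0,100,0,0,40,0,0,0,100,0,0,20,0,0,0,100,0,0,0,0,0,0,100,0,0,0,0,0,0,0,0,0,0,0,0,0,0], squeeze=50)

```text
time: 4.35
ee_pos: [0.506, 0.3881, 0.0461]
tool_rot: [-3.115, -0.386, -0.009]
wrist_force: [-0.4, 0.1, -0.1]
gripper_width: 0.0587
gripper_force: 0.0
```

>>> send_rows(moves=[0,0,0,0,0,0,0,0,0,0,0,0,0,0,0,0,0,0,0,0,0,0,0,0,0,0,0,0])

```text
time: 4.75
ee_pos: [0.5042, 0.3871, 0.044]
tool_rot: [-3.117, -0.388, -0.003]
wrist_force: [-0.6, -1.4, 6.4]
gripper_width: 0.0215
gripper_force: 52.5
```

>>> send_rows(moves=[0,0,-10,0,0,0,0,0,0,-15,0,0,0,0,0,0,-20,0,0,0,0,0,0,-25,0,0,0,0,0,0,-20,0,0,0,0,0,0,-10,0,0,0,0,0,0,0,0,0,0,0,0,0,0,0,0,0,0])

```text
time: 5.55
ee_pos: [0.5029, 0.3864, 0.1419]
tool_rot: [3.117, 0.388, -0.001]
wrist_force: [0.2, -0.7, -1.8]
gripper_width: 0.0213
gripper_force: 51.5
```

Run:
```python
from bench import robot,cams
from h import *
np.set_printoptions(precision=4,suppress=True)
o=robot.get_obs();c=cams.camera("wrist");cv2.imwrite("pics/w3.png",c["frame"])
s=cams.camera("side");cv2.imwrite("pics/s3.png",cv2.resize(s["frame"][160:400,60:400],None,fx=1,fy=1))
a=np.hstack([cv2.resize(c["frame"],(400,300)),cv2.resize(s["frame"][120:400,50:400],(400,320))[:300]]);cv2.imwrite("pics/m3.png",a)
print(o["time"],o["ee_pos"],o["tool_rot"],o["wrist_force"],o["gripper_force"])
```

```text
5.55 [0.5029 0.3864 0.1419] [ 3.1172  0.3882 -0.0009] [ 0.1617 -0.6572 -1.8353] 51.46553099155426
```

View pics/m3.png

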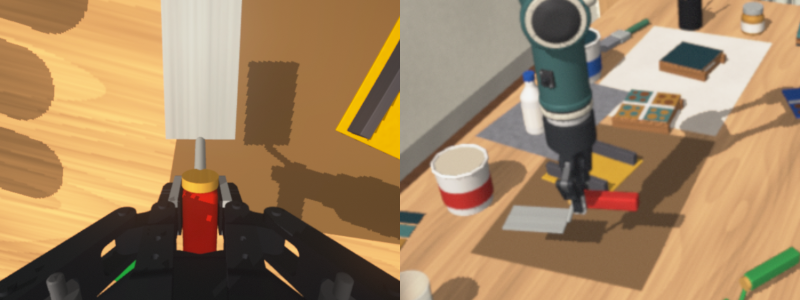

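The wrist view shows the blade straight ahead, near edge at about row 221 in the full image. The side view shows the spatula held roughly level. I'm checking the tilt from the blade's width along its length.

```bash
cat > tilt.py <<'E'
from h import *
def blade(c,r0,r1):
    """per row, blade edges -> tool-frame points from the 56 mm width; returns linear fits vs tool x"""
    h=hsv(c["frame"]);m,_,_=blob((h[...,1]<45)&(h[...,2]>120),(320,100));T=np.array(c["T_tool_cam"]);P=[];m0=m
    o=dict(ee_pos=np.zeros(3),tool_rot=np.zeros(3))
    for y in range(r0,r1,3):
        x=np.flatnonzero(m[y])
        if len(x)<60:continue
        p,d=rays(c,[(x.min()-.5,y),(x.max()+.5,y)],o)
        s=.056/np.linalg.norm(d[1]-d[0]);P.append(p+s*d)
    P=np.array(P);M=P.mean(1)
    z=np.polyfit(M[:,0],M[:,2],1);yy=np.polyfit(M[:,0],M[:,1],1)
    ys=np.flatnonzero(m.sum(1)>60)
    return m,P,z,yy,ys.min(),ys.max()
E
python3 - <<'E'
from tilt import *
np.set_printoptions(precision=4,suppress=True)
from bench import robot,cams
c=cams.camera("wrist");m,P,z,y,a,b=blade(c,5,215)
print(a,b,"z=",z,"pitch",np.degrees(np.arctan(z[0])),"yaw",np.degrees(np.arctan(y[0])),y,P[0],P[-1])
# z at x=.085 and blade back edge x
o=dict(ee_pos=np.zeros(3),tool_rot=np.zeros(3))
print("z85",np.polyval(z,.085),"back edge",plane(c,[(320,b+.5)],np.polyval(z,.035),o),"front",plane(c,[(320,a)],np.polyval(z,.135),o))
E
```

```text
0 222 z= [-0.0128  0.0442] pitch -0.7308554408489666 yaw 0.2654337132854897 [0.0046 0.0014] [[ 0.1246 -0.0261  0.0432]
 [ 0.1246  0.0299  0.0432]] [[ 0.0316 -0.0265  0.0444]
 [ 0.0316  0.0295  0.0443]]
z85 0.04311532425274096 back edge [[0.0262 0.0013 0.0438]] front [[0.1263 0.0012 0.0425]]
```

Blade is level within noise: back edge 28 mm and tip 128 mm ahead of the TCP, underside 45 mm below it. Moving in front of the channel.

>>> send_rows(moves=[0,0,0,0,0,8.1,0,-14,39,0,0,0,0,0,-14,39,0,0,0,0,0,-14,39,0,0,0,0,0,-14,39,0,0,0,0,0,-14,39,0,0,0,0,0,-14,39,0,0,0,0,0,-14,39,0,0,0,0,0])

```text
time: 6.5
ee_pos: [0.4334, 0.1032, 0.1413]
tool_rot: [3.137, 0.168, -0.003]
wrist_force: [0.5, -0.7, -0.3]
gripper_width: 0.0211
gripper_force: 51.5
```

>>> send_rows(moves=[-13,40,0,0,0,0,0,-13,39,0,0,0,0,0,-13,39,0,0,0,0,0,-13,39,0,0,0,0,0,-10,39,0,0,0,0,0,0,0,0,0,0,0,0,0,0,0,0,0,0,0])

```text
time: 7.2
ee_pos: [0.3932, -0.0973, 0.1416]
tool_rot: [-3.136, -0.162, 0.002]
wrist_force: [-0.2, 0.4, -0.9]
gripper_width: 0.0209
gripper_force: 51.5
```

Run:
```python
from tilt import *
from bench import robot,cams
np.set_printoptions(precision=4,suppress=True)
o=robot.get_obs();c=cams.camera("wrist");np.savez("pics/w4.npz",**c,ee_pos=o["ee_pos"],tool_rot=o["tool_rot"])
s=cams.camera("side");sc=cams.camera("scene")
X=o["tool_rot"];R=Ro.from_rotvec(X).as_matrix();print(o["time"],o["ee_pos"],"psi",np.degrees(np.arctan2(R[1,0],R[0,0])),"zaxis",R[:,2])
a=np.hstack([cv2.resize(c["frame"],(480,360)),cv2.resize(s["frame"][110:350,150:363],(320,360))]);cv2.imwrite("pics/m4.png",a)
```

```text
7.2 [ 0.3932 -0.0973  0.1416] psi 5.90383611827924 zaxis [-0.0014  0.0009 -1.    ]
```

View pics/m4.png

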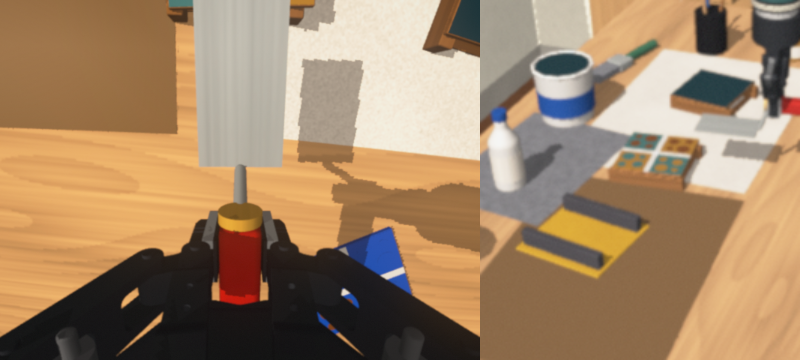

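The wrist view shows the board's near edge at the very top, spanning (168–316, 8), centred on the blade (195–290). The batten ends show on either side, with the blade between them. Lowering.

>>> send_rows(moves=[0,0,25,0,0,0.2,0,0,0,25,0,0,0,0,0,0,20,0,0,0,0,0,0,12,0,0,0,0,0,0,5,0,0,0,0,0,0,0,0,0,0,0,0,0,0,0,0,0,0])

```text
time: 8.05
ee_pos: [0.3948, -0.0967, 0.056]
tool_rot: [3.137, 0.163, 0.002]
wrist_force: [-0.3, -0.5, -2.2]
gripper_width: 0.0213
gripper_force: 51.6
```

Run:
```python
from tilt import *
from bench import robot,cams
np.set_printoptions(precision=4,suppress=True)
o=robot.get_obs();c=cams.camera("wrist")
s=cams.camera("side")
R=Ro.from_rotvec(o["tool_rot"]).as_matrix();print(o["time"],o["ee_pos"],"psi",np.degrees(np.arctan2(R[1,0],R[0,0])))
a=np.hstack([cv2.resize(c["frame"],(400,300)),cv2.resize(s["frame"][160:280,220:380],(400,300),interpolation=2)]);cv2.imwrite("pics/m5.png",a)
```

```text
8.05 [ 0.3948 -0.0967  0.056 ] psi 5.93439800109021
```

View pics/m5.png

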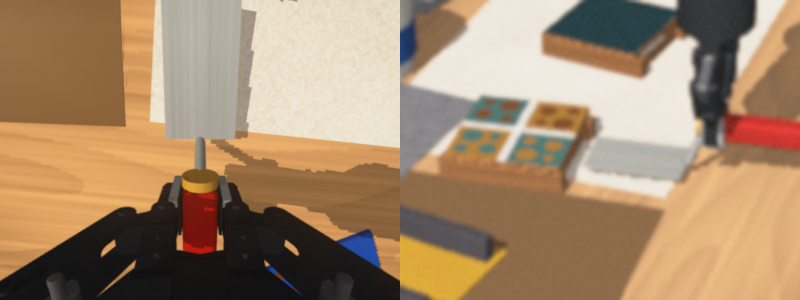

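The side view shows the blade low on the bench, just short of the board and between its battens. Sliding in, watching the force.

>>> send_rows(moves=[10,0,0,0,0,0,0,12,0,0,0,0,0,0,12,0,0,0,0,0,0,12,0,0,0,0,0,0,0,0,0,0,0,0,0])

```text
time: 8.65
ee_pos: [0.4424, -0.0922, 0.0559]
tool_rot: [3.137, 0.163, 0.003]
wrist_force: [0.2, 0.0, -2.1]
gripper_width: 0.021
gripper_force: 51.5
```

>>> send_rows(moves=[12,0,0,0,0,0,0,14,0,0,0,0,0,0,14,0,0,0,0,0,0,12,0,0,0,0,0,0,5,0,0,0,0,0,0,0,0,0,0,0,0,0,0,0,0,0,0,0,0])

```text
time: 9.35
ee_pos: [0.4959, -0.086, 0.055]
tool_rot: [-3.137, -0.162, 0.002]
wrist_force: [0.0, 0.1, -2.1]
gripper_width: 0.0211
gripper_force: 51.5
```

```bash
cat > board.py <<'E'
from h import *
from bench import robot,cams
np.set_printoptions(precision=4,suppress=True)
o=robot.get_obs();c=cams.camera("wrist")
R=Ro.from_rotvec(o["tool_rot"]).as_matrix();print(o["time"],o["ee_pos"],"psi",np.degrees(np.arctan2(R[1,0],R[0,0])),o["wrist_force"])
cv2.imwrite("pics/last.png",c["frame"]);np.savez("pics/last.npz",**c,ee_pos=o["ee_pos"],tool_rot=o["tool_rot"])
s=cams.camera("side");cv2.imwrite("pics/lasts.png",s["frame"])
sc=cams.camera("scene");cv2.imwrite("pics/lastsc.png",sc["frame"])
E
python3 board.py
python3 - <<'E'
import cv2,numpy as np
a=np.hstack([cv2.resize(cv2.imread("pics/last.png"),(400,300)),cv2.resize(cv2.imread("pics/lasts.png")[160:280,220:380],(400,300),interpolation=2)]);cv2.imwrite("pics/m6.png",a)
E
```

```text
9.35 [ 0.4959 -0.086   0.055 ] psi 5.906024474474165 [ 0.0145  0.0769 -2.1476]
```

View pics/m6.png

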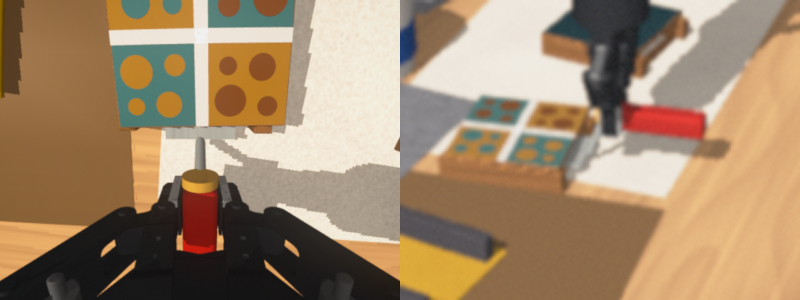

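The wrist view shows the board over the blade, edge at (115–290,127), with the blade's back strip visible behind it and no contact force. A little further in, then a slow lift.

>>> send_rows(moves=[4,0,0,0,0,0,0,0,0,-3,0,0,0,0,0,0,-3,0,0,0,0,0,0,-2,0,0,0,0,0,0,-2,0,0,0,0,0,0,-2,0,0,0,0,0,0,-2,0,0,0,0,0,0,0,0,0,0,0])

```text
time: 10.3
ee_pos: [0.5004, -0.0858, 0.0695]
tool_rot: [3.137, 0.161, 0.0]
wrist_force: [0.3, 0.4, -2.7]
gripper_width: 0.0211
gripper_force: 51.5
```

>>> send_rows(moves=[0,0,-3,0,0,0,0,0,0,-5,0,0,0,0,0,0,-7,0,0,0,0,0,0,-7,0,0,0,0,0,0,-5,0,0,0,0,0,0,-3,0,0,0,0,0,0,0,0,0,0,0,0,0,0,0,0,0,0])

```text
time: 11.1
ee_pos: [0.5002, -0.0857, 0.0993]
tool_rot: [-3.137, -0.161, 0.0]
wrist_force: [-0.1, -0.3, -2.2]
gripper_width: 0.0211
gripper_force: 51.5
```

```bash
python3 board.py
python3 - <<'E'
import cv2,numpy as np
a=np.hstack([cv2.resize(cv2.imread("pics/last.png"),(400,300)),cv2.resize(cv2.imread("pics/lasts.png")[160:280,220:380],(400,300),interpolation=2)]);cv2.imwrite("pics/m7.png",a)
E
```

```text
11.1 [ 0.5002 -0.0857  0.0993] psi 5.892268255596535 [-0.1073 -0.2752 -2.1954]
```

View pics/m7.png

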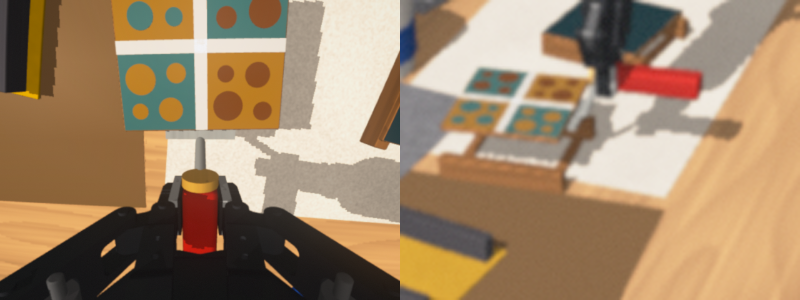

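The board is up on the blade, square in the wrist view (edge row ≈130) and clear of the battens in the side view. From here I work by numbers: board pose in the tool frame.

```bash
cat > pose.py <<'E'
from h import *
np.set_printoptions(precision=4,suppress=True)
Z=dict(ee_pos=np.zeros(3),tool_rot=np.zeros(3))
def fit(x,y):
    k=np.ones(len(x),bool)
    for _ in range(4):
        p=np.polyfit(x[k],y[k],1);r=abs(np.polyval(p,x)-y);k=r<max(2.5*np.median(r),1e-4)
    return p,r[k].std(),k.sum()
def pose(c,zt=.036,xl=lambda y:176+.115*y,xr=lambda y:459-.053*y):
    f=cv2.GaussianBlur(c["frame"],(3,3),0).astype(float);g=np.abs(f[:,2:]-f[:,:-2]).sum(2)
    rows=np.arange(8,195);L=[];Rr=[]
    for y in rows:
        for E,x0 in((L,xl(y)),(Rr,xr(y))):
            a=int(x0)-14;E.append(a+1+np.argmax(g[y,a:a+28]))
    pl,sl,nl=fit(rows,np.array(L,float));pr,sr,nr=fit(rows,np.array(Rr,float))
    P=[]
    for y in rows[::6]:
        p,d=rays(c,[(np.polyval(pl,y),y),(np.polyval(pr,y),y)],Z);P.append((p+.12/np.linalg.norm(d[1]-d[0])*d).mean(0))
    P=np.array(P);z=np.polyfit(P[:,0],P[:,2],1)
    print("edges",pl,sl,nl,pr,sr,nr,"| pitch deg",np.degrees(np.arctan(z[0])),"z at .095",np.polyval(z,.095))
    h=hsv(c["frame"]);w=(h[...,1]<75)&(h[...,2]>140);m=np.zeros_like(w)
    for y in range(4,200): m[y,int(np.polyval(pl,y))+6:int(np.polyval(pr,y))-5]=w[y,int(np.polyval(pl,y))+6:int(np.polyval(pr,y))-5]
    ys,xs=np.nonzero(m);W=plane(c,np.c_[xs,ys],zt,Z)[:,:2]
    # vertical bar = along tool x; horizontal bar = the row with most white
    hb=np.histogram(W[:,0],np.arange(0,.2,.002));x0=hb[1][np.argmax(hb[0])]+.001
    y0=np.median(W[abs(W[:,0]-x0)>.012,1])
    A=W[(abs(W[:,0]-x0)>.008)&(abs(W[:,1]-y0)<.012)];B=W[(abs(W[:,1]-y0)>.008)&(abs(W[:,0]-x0)<.01)]
    pa,sa,_=fit(A[:,0],A[:,1]);pb,sb,_=fit(B[:,1],B[:,0])
    y=y0
    for _ in range(5):
        x=np.polyval(pb,y);y=np.polyval(pa,x)
    print("cross centre tool",x,y,"yaw from bars",np.degrees(np.arctan(pa[0])),-np.degrees(np.arctan(pb[0])),len(A),len(B))
if __name__=="__main__":
    pose(dict(np.load("pics/last.npz")))
E
python3 pose.py
```

```text
edges [  0.1098 177.3557] 0.2185165806949228 144 [ -0.0832 462.6727] 0.167736306182611 165 | pitch deg -0.8839392393287081 z at .095 0.03706715354044198
cross centre tool 0.0958037875730926 0.0015395100007947714 yaw from bars -0.4704917190143009 -1.2719888734301905 3309 5205
```

>>> send_rows(moves=[0,0,-1,0,0,0.9,0,0,0,-3,0,0,1.8,0,0,0,-4,0,0,2.3,0,0,0,-4,0,0,2.5,0,0,0,-4,0,0,2.5,0,0,0,-3,0,0,2.3,0,0,0,-1,0,0,1.6,0,0,0,0,0,0,0.8,0])

```text
time: 12.05
ee_pos: [0.5004, -0.0858, 0.1193]
tool_rot: [-3.132, 0.243, -0.0]
wrist_force: [0.9, 0.4, -2.5]
gripper_width: 0.0213
gripper_force: 51.4
```

>>> send_rows(moves=[-0.5,-5,0,0,0,0,0,-0.5,-10,0,0,0,0,0,-0.5,-15,0,0,0,0,0,-0.5,-20,0,0,0,0,0,-0.5,-22,0,0,0,0,0,-0.5,-22,0,0,0,0,0,-0.5,-22,0,0,0,0,0,-0.5,-22,0,0,0,0,0])

```text
time: 12.85
ee_pos: [0.5173, 0.0534, 0.1192]
tool_rot: [-3.132, 0.24, 0.0]
wrist_force: [-0.3, 1.1, -3.2]
gripper_width: 0.0207
gripper_force: 51.4
```

>>> send_rows(moves=[-1,-22,0,0,0,0,0,-1,-22,0,0,0,0,0,-1,-20,0,0,0,0,0,-1,-18,0,0,0,0,0,-1,-13,0,0,0,0,0,-0.5,-8,0,0,0,0,0,0,-3,0,0,0,0,0,0,0,0,0,0,0,0])

```text
time: 13.65
ee_pos: [0.5282, 0.157, 0.1192]
tool_rot: [3.132, -0.24, -0.0]
wrist_force: [-0.2, -0.4, -2.9]
gripper_width: 0.0215
gripper_force: 51.4
```

```bash
cat >> pose.py <<'E'
def rackrel(c,o):
    """near edge line of the yellow plate and its side margins, world"""
    m=yel(c["frame"]);ys,xs=np.nonzero(m);print("yellow px",len(ys),xs.min() if len(xs) else 0,xs.max() if len(xs) else 0,ys.max() if len(ys) else 0)
    q,ct=quad(m);print("largest box",q.tolist());return m
E
python3 board.py
python3 - <<'E'
from pose import *
c=dict(np.load("pics/last.npz"));pose(c);m=rackrel(c,c)
for y in range(10,260,15):
    x=np.flatnonzero(m[y]);g=np.flatnonzero(np.diff(x)>3)
    print(y,[(int(s[0]),int(s[-1])) for s in np.split(x,g+1) if len(s)>2])
E
```

```text
13.65 [0.5282 0.157  0.1192] psi -8.77251373259358 [-0.182  -0.4412 -2.924 ]
edges [  0.1093 177.5023] 0.2140700108255652 143 [ -0.0786 461.7112] 0.2368415585914215 143 | pitch deg -0.48971396287828095 z at .095 0.0375140100708748
cross centre tool 0.09614080222597597 0.001754813496024049 yaw from bars -0.35985122031294237 -1.2699859947570056 3397 5281
yellow px 0 0 0 0Traceback (most recent call last):
  File "<stdin>", line 2, in <module>
  File "pose.py", line 38, in rackrel
    q,ct=quad(m);print("largest box",q.tolist());return m
         ~~~~^^^
  File "h.py", line 27, in quad
    c=max(cv2.findContours(m.astype(np.uint8),0,2)[0],key=cv2.contourArea)
ValueError: max() iterable argument is empty
```

The board hasn't shifted on the blade. Lowering to just above the rails to check them against the board's near edge.

>>> send_rows(moves=[0,0,3,0,0,0,0,0,0,6,0,0,0,0,0,0,9,0,0,0,0,0,0,9,0,0,0,0,0,0,6,0,0,0,0,0,0,3,0,0,0,0,0,0,0,0,0,0,0])

```text
time: 14.5
ee_pos: [0.5278, 0.1567, 0.0824]
tool_rot: [3.132, -0.241, -0.002]
wrist_force: [0.2, 0.5, -1.3]
gripper_width: 0.0212
gripper_force: 51.4
```

```bash
python3 board.py
python3 - <<'E'
from pose import *
c=dict(np.load("pics/last.npz"));pose(c);h=hsv(c["frame"]);m=(h[...,0]>18)&(h[...,0]<34)&(h[...,1]>170)&(h[...,2]>60)
d=(h[...,2]<110)&(h[...,1]<110)
for y in range(196,244,3):
  for n,M in(("y",m),("d",d)):
    x=np.flatnonzero(M[y,150:490])+150;g=np.flatnonzero(np.diff(x)>3)
    print(y,n,[(int(s[0]),int(s[-1])) for s in np.split(x,g+1) if len(s)>3],end=" ")
  print()
E
```

```text
14.5 [0.5278 0.1567 0.0824] psi -8.80138617871699 [ 0.1862  0.4964 -1.2748]
edges [  0.1098 177.4473] 0.1975804401891714 141 [ -0.0746 461.232 ] 0.19119275783570006 136 | pitch deg -0.1988943504151191 z at .095 0.037615251905320314
cross centre tool 0.09621363043603486 0.0018705343758865446 yaw from bars 0.1471058453484053 -1.3423441357834858 3963 5827
196 y [(334, 444)] 196 d [] 
199 y [(335, 444)] 199 d [] 
202 y [(334, 444)] 202 d [] 
205 y [] 205 d [] 
208 y [(378, 391), (426, 432)] 208 d [(393, 400)] 
211 y [(203, 209), (242, 263), (378, 393), (425, 432)] 211 d [(232, 241), (395, 400)] 
214 y [(204, 209), (240, 263), (377, 396), (425, 432)] 214 d [(232, 238)] 
217 y [(204, 209), (237, 263)] 217 d [(233, 236), (402, 423)] 
220 y [] 220 d [] 
223 y [] 223 d [] 
226 y [] 226 d [] 
229 y [] 229 d [] 
232 y [] 232 d [] 
235 y [] 235 d [] 
238 y [] 238 d [] 
241 y [] 241 d []
```

Run:
```python
from pose import *
c=dict(np.load("pics/last.npz"));h=hsv(c["frame"])
print("plate corners",plane(c,[(203.5,218.5),(432.5,215.5)],.0784,Z)[:,:2])
print("rail outer",plane(c,[(209.8,213),(424.7,211)],.0524,Z)[:,:2])
m=(h[...,0]>18)&(h[...,0]<34)&(h[...,1]>170)&(h[...,2]>60)
cols=[203,206,208,245,250,255,260,380,384,388,392,426,428,431]
P=[(x,np.flatnonzero(m[:,x]*(np.arange(480)>204)*(np.arange(480)<230)).max()+.5) for x in cols]
W=plane(c,P,.0784,Z)[:,:2];print(np.c_[P,W]);p=np.polyfit(W[:,1],W[:,0],1);print("near edge yaw",-np.degrees(np.arctan(p[0])),"x at y=.0018",np.polyval(p,.0018))
# board near edge
f=cv2.GaussianBlur(c["frame"],(3,3),0).astype(float);g=np.abs(f[2:]-f[:-2]).sum(2)
Q=[(x,196+np.argmax(g[195:212,x])) for x in range(215,430,6)];W=plane(c,Q,.0375,Z)[:,:2]
for _ in range(3):
    p=np.polyfit(W[:,1],W[:,0],1);r=abs(np.polyval(p,W[:,1])-W[:,0]);W=W[r<=2.5*np.median(r)+1e-5]
print("board near edge yaw",-np.degrees(np.arctan(p[0])),np.polyval(p,.0018),len(W))
```

```text
plate corners [[ 0.0205 -0.0697]
 [ 0.0223  0.0704]]
rail outer [[ 0.0298 -0.0573]
 [ 0.0309  0.0574]]
[[203.     213.5      0.0236  -0.0698]
 [206.     218.5      0.0205  -0.0682]
 [208.     218.5      0.0205  -0.067 ]
 [245.     218.5      0.0204  -0.0442]
 [250.     218.5      0.0204  -0.0412]
 [255.     218.5      0.0204  -0.0381]
 [260.     218.5      0.0204  -0.035 ]
 [380.     216.5      0.0217   0.0382]
 [384.     216.5      0.0217   0.0407]
 [388.     216.5      0.0217   0.0431]
 [392.     216.5      0.0217   0.0455]
 [426.     216.5      0.0217   0.0664]
 [428.     216.5      0.0217   0.0676]
 [431.     215.5      0.0223   0.0694]]
near edge yaw -0.38522044362744673 x at y=.0018 0.021335330290647676
board near edge yaw -1.0136557881582196 0.03591131176898461 30
```

The board and rack agree to about 2 mm laterally, nothing along, and yaw within measuring error. Shifting 2 mm left and setting down slowly.

>>> send_rows(moves=[0,-1,0,0,0,0.1,0,0,-1,0,0,0,0.1,0,0,0,2,0,0,0,0,0,0,3,0,0,0,0,0,0,3,0,0,0,0,0,0,2,0,0,0,0,0,0,1,0,0,0,0,0,0,1,0,0,0,0])

```text
time: 15.45
ee_pos: [0.5286, 0.1588, 0.0711]
tool_rot: [3.132, -0.247, -0.0]
wrist_force: [0.8, 0.0, -2.1]
gripper_width: 0.0211
gripper_force: 51.4
```

>>> send_rows(moves=[0,0,1,0,0,0,0,0,0,1,0,0,0,0,0,0,2,0,0,0,0,0,0,3,0,0,0,0,0,0,3,0,0,0,0,0,0,0,0,0,0,0,0,0,0,0,0,0,0])

```text
time: 16.15
ee_pos: [0.5285, 0.1588, 0.0611]
tool_rot: [3.132, -0.247, -0.001]
wrist_force: [-0.0, 0.3, -1.6]
gripper_width: 0.0209
gripper_force: 51.4
```

```bash
python3 board.py
python3 - <<'E'
from pose import *
c=dict(np.load("pics/last.npz"));o=c
z=o["ee_pos"][2]-.036
pose(c,zt=z,xl=lambda y:184+.1*y,xr=lambda y:455-.07*y)
E
```

```text
16.15 [0.5285 0.1588 0.0611] psi -9.00576849267383 [-0.0327  0.2908 -1.5721]
edges [  0.0591 181.9634] 3.458041103971365 187 [ -0.0707 468.5759] 0.14755621961181517 156 | pitch deg 4.781272446474865 z at .095 0.03330902052640164
cross centre tool 0.09615071124125582 0.001689541605835047 yaw from bars -0.14156579090250718 -1.3024955763091748 4143 6252
```

The cross is nearer to the camera, as it should be, so the board rests on the rails and the blade is free below. Withdrawing straight back.

>>> send_rows(moves=[-4,0,0,0,0,0,0,-8,0,0,0,0,0,0,-14,0,0,0,0,0,0,-18,0,0,0,0,0,0,-20,0,0,0,0,0,0,-20,0,0,0,0,0,0,-20,0,0,0,0,0,0,-20,0,0,0,0,0,0])

```text
time: 17.1
ee_pos: [0.404, 0.1782, 0.0611]
tool_rot: [3.132, -0.246, -0.001]
wrist_force: [0.1, 0.3, -1.2]
gripper_width: 0.0212
gripper_force: 51.4
```

>>> send_rows(moves=[-8,0,0,0,0,0,0,0,0,-20,0,0,0,0,0,0,-30,0,0,0,0,0,0,-30,0,0,0,0,0,0,-20,0,0,0,0,0,0,0,0,0,0,0])

```text
time: 17.7
ee_pos: [0.4008, 0.1805, 0.1648]
tool_rot: [-3.129, 0.246, -0.011]
wrist_force: [0.7, -0.1, -1.8]
gripper_width: 0.0215
gripper_force: 51.6
```

```bash
python3 board.py
python3 - <<'E'
from h import *
np.set_printoptions(precision=4,suppress=True)
from bench import cams
for n in("scene","side"):
    c=cams.camera(n);h=hsv(c["frame"])
    z0={"scene":(400,250),"side":(218,262)}[n]
    w=(h[...,1]<70)&(h[...,2]>140);k=np.zeros_like(w);k[z0[1]-35:z0[1]+35,z0[0]-45:z0[0]+45]=w[z0[1]-35:z0[1]+35,z0[0]-45:z0[0]+45]
    m,ce,a=blob(k);print(n,ce,a,plane(c,[ce],.036))
E
```

```text
17.7 [0.4008 0.1805 0.1648] psi -8.993949565318308 [ 0.7307 -0.0996 -1.761 ]
scene [399.8162 245.6542] 321 [[0.6248 0.1441 0.036 ]]
side [215.3526 255.6749] 363 [[0.6286 0.1422 0.036 ]]
```

Both fixed cameras show the sample on the rack. Returning the spatula to its original free spot.

>>> send_rows(moves=[0,0,0,0,0,-7.7,0,0,0,0,0,0,-7.7,0,0,0,0,0,0,-7.8,0,30,-35,0,0,0,0,0,30,-35,0,0,0,0,0,30,-35,0,0,0,0,0,30,-35,0,0,0,0,0,29,-35,0,0,0,0,0])

```text
time: 18.75
ee_pos: [0.4996, 0.3867, 0.1588]
tool_rot: [3.116, 0.388, -0.005]
wrist_force: [0.2, 0.2, -1.7]
gripper_width: 0.0212
gripper_force: 51.5
```

>>> send_rows(moves=[0,0,0,0,0,0,0,0,0,30,0,0,0,0,0,0,35,0,0,0,0,0,0,30,0,0,0,0,0,0,15,0,0,0,0,0,0,5,0,0,0,0,0,0,0,0,0,0,0,0,0,0,0,0,0,0])

```text
time: 19.55
ee_pos: [0.5001, 0.3857, 0.0466]
tool_rot: [-3.117, -0.388, -0.001]
wrist_force: [0.8, 0.7, -0.7]
gripper_width: 0.0208
gripper_force: 51.5
```

>>> send_rows(moves=[0,0,1,0,0,0,0,0,0,1,0,0,0,0,0,0,0.5,0,0,0,0,0,0,0,0,0,0,0])

```text
time: 19.95
ee_pos: [0.5, 0.3858, 0.0441]
tool_rot: [-3.117, -0.388, -0.001]
wrist_force: [-0.3, 0.1, 0.1]
gripper_width: 0.0211
gripper_force: 51.6
```

>>> send_rows(moves=[0,0,0.5,0,0,0,0,0,0,0,0,0,0,0,0,0,0,0,0,0,100,0,0,0,0,0,0,100,0,0,0,0,0,0,100,0,0,0,0,0,0,100,0,0,0,0,0,0,100,0,0,0,0,0,0,100])

```text
time: 20.75
ee_pos: [0.4998, 0.3856, 0.0432]
tool_rot: [-3.118, -0.388, 0.0]
wrist_force: [-0.4, -0.0, -0.2]
gripper_width: 0.0856
gripper_force: 0.0
```

>>> send_rows(moves=[0,0,-20,0,0,0,100,0,0,-40,0,0,0,100,0,0,-45,0,0,0,100,0,0,-45,0,0,0,100,0,0,-45,0,0,7,100,0,0,-45,0,0,7.2,100,0,0,0,0,0,0,100])

```text
time: 21.45
ee_pos: [0.5032, 0.3881, 0.293]
tool_rot: [-3.133, 0.003, -0.02]
wrist_force: [0.5, 1.1, 0.5]
gripper_width: 0.0853
gripper_force: 0.0
```

>>> send_rows(moves=[0,35,0,0,0,0,100,0,35,0,0,0,0,100,0,35,0,0,0,0,100,0,35,0,0,0,0,100,0,35,0,0,0,0,100,0,35,0,0,0,0,100,0,0,0,0,0,0,100,0,0,0,0,0,0,100])

```text
time: 22.25
ee_pos: [0.4997, 0.1751, 0.2831]
tool_rot: [-3.141, 0.003, 0.0]
wrist_force: [0.3, -0.6, -0.2]
gripper_width: 0.0856
gripper_force: 0.0
```

```bash
python3 board.py
python3 - <<'E'
from pose import *
c=dict(np.load("pics/last.npz"));o=c;f=c["frame"];h=hsv(f)
m,ce,a=blob(red(f));q,_=quad(m);print("red",a,plane(c,q,.062,o)[:,:2].tolist())
y=(h[...,0]>18)&(h[...,0]<34)&(h[...,1]>170)&(h[...,2]>60)
tgt=np.array([.625,.143,.036]);R=Ro.from_rotvec(o["tool_rot"]).as_matrix();T=c["T_tool_cam"]
def proj(p):
    pc=T[:3,:3].T@(R.T@(np.array(p)-o["ee_pos"])-T[:3,3]);return [c["fx"]*pc[0]/pc[2]+c["cx"],c["fy"]*pc[1]/pc[2]+c["cy"]]
u=proj(tgt);print("expected px",u)
g=(h[...,0]>75)&(h[...,0]<100)&(h[...,1]>70)&(h[...,2]>50)
# white cross near the expected pixel
w=(h[...,1]<75)&(h[...,2]>140);w[:,:]&=(np.hypot(*(np.mgrid[:480,:640]-np.array(u[::-1])[:,None,None]))<75)
m,ce,a=blob(w,u);ys,xs=np.nonzero(m);W=plane(c,np.c_[xs,ys],.036,o)[:,:2];ctr=W.mean(0);print("cross",a,ctr,np.ptp(W,axis=0))
d=np.array([np.cos(-.145),np.sin(-.145)]);n=np.array([-d[1],d[0]])
for _ in range(3):
    e=W-ctr;A=e[(abs(e@n)<.008)&(abs(e@d)>.01)];B=e[(abs(e@d)<.008)&(abs(e@n)>.01)]
    pa=np.polyfit(A@d,A@n,1);pb=np.polyfit(B@n,B@d,1);ctr=ctr+pa[1]*n+pb[1]*d
print("centre",ctr,"yaw",-8.3+np.degrees(np.arctan(pa[0])),-8.3-np.degrees(np.arctan(pb[0])),"extent along/across",[np.round([v.min(),v.max()],4) for v in((W-ctr)@d,(W-ctr)@n)])
print("in rack frame mm",((ctr-[.6227,.1406])@d)*1e3,((ctr-[.6227,.1406])@n)*1e3)
ys,xs=np.nonzero(y&(np.hypot(*(np.mgrid[:480,:640]-np.array(u[::-1])[:,None,None]))<130))
Y=plane(c,np.c_[xs,ys],.004,o)[:,:2]-ctr;k=(abs(Y@d)<.095)&(abs(Y@n)<.09);Y=Y[k]
print("plate extents about board centre, along",np.percentile(Y@d,[.3,99.7]),"across",np.percentile(Y@n,[.3,99.7]))
E
```

```text
22.25 [0.4997 0.1751 0.2831] psi -0.09295014732950872 [ 0.3491 -0.6328 -0.2265]
red 2360 [[0.5061903497537299, 0.39364157025204055], [0.5160788080371402, 0.36680626123972604], [0.42000643971190244, 0.342546179640069], [0.4083163399569961, 0.3710906485121648]]
expected px [np.float64(350.6769719751831), np.float64(74.01535262501781)]
cross 2508 [0.6245 0.1416] [0.1175 0.1186]
centre [0.6232 0.1417] yaw -9.08695742116032 -7.356900136516703 extent along/across [array([-0.0593,  0.0593]), array([-0.0597,  0.0595])]
in rack frame mm 0.31008852573937223 1.164678416327864
plate extents about board centre, along [-0.0759  0.0741] across [-0.0693  0.0708]
```

The sample sits within about 1 mm of the rack's centre and is square to it (yaw −8.2° against −8.1°). The spatula is at rest on the bench and the arm is clear.

```bash
python3 -c "
from bench import ticket
print(ticket.sign_off())"
```

```text
the job is handed in; nothing more can be done
None
```

The fresh sample is on the drying rack, face up, about 1 mm off centre and square to the rails by camera measurement. The gripper never touched it, the teal sample was left alone, the spatula lies on the bench, and the job was handed in at about 22 s.

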